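# Take the glued cupboard handle out of the vise

## Task

The wooden cupboard handle in the little vise has dried. Slide the vise's jaw fully open and leave it open, then lift that handle up clear of the jaws and gently stand it upright, on its back plate, in the middle of the round cork mat.

Things in the scene. Friction and masses are not known exactly. Their poses are not given: they have to be found in the camera images.
- pull: Wooden cupboard handle clamped in the vise, 0.09-0.18 kg (a like one standing outside is not wanted). Back plate 50 (x) x 96 (y) x 12 mm; two posts carry a bar 20 thick (x), 92 long (y), 44 to 60 mm above the underside: pinch it across x. Origin: centre of the underside, z up, +x away from the moving jaw. It starts on the vise's bed, 14 mm up; the jaw's lip holds 9 mm of its near edge down.
- jaw (a joint): Moving jaw of the grey vise (fixed to the worktop), in m: 0 = closed on the handle, 0.06 = fully open at its stop; starts at 0 to 0.003. It slides level towards the robot's side, along the clamped handle's -x; friction about 4 N, stays where left. Tops above the worktop: moving jaw 34 mm, fixed jaw 32 mm.
- jaw_grip (a point): Centre of the top edge of the black upright grip on the moving jaw, 80 mm above the worktop. The grip is 14 mm thick along the slide (x), 44 mm wide (y), 36 mm high. Axes of the vise: the jaw opens along -x, z up. Jaw closed, the grip stands 85 mm from the clamped handle's centre along x.
- cork_mat: Round cork mat fixed on the worktop, to the left of the vise, 180 mm in diameter, 10 mm thick. Origin: centre of its underside; z up.

How it is judged:
By the outcome, as a careful person would: the job done as asked, in the order asked, and still so for the second after the job is handed in, with the robot touching nothing.
It also fails if it takes over 54 s, if anything falls off the work surface, if the arm or the gripper's body presses on something with over 40 N, if the wrist force passes 120 N, or if a joint passes its speed limit or range.

## Robot

A 6-joint arm with a two-finger parallel gripper is mounted at the origin on a cart in front of the work surface, level with it; the furniture and walls round the work are solid. World frame = base frame: x ahead of the robot, y to its left, z up, the work surface at z = 0. Lengths are in m, angles in rad, forces in N, time in s.
With the tool pointing down it reaches from about 0.275 to 0.725 m from the base axis. Payload 5.6 kg.
Tool frame: the origin (TCP) lies between the finger pads; the fingertips stand 8 mm ahead of it and the grasp point (between the pads) lies 11 mm behind it (manip.tcp_to_tips is the distance from the TCP to the fingertips, in m); z points along the fingers, y is the line along which they close (so a half turn about z gives the same grasp; the last joint's range is limited). The gripper opens to 85 mm and grips with 20 to 120 N. Pads are 22 mm wide; open, the fingers measure 114 mm over their backs; the gripper's body (76 mm by 85 mm) begins 54 mm behind the grasp point. The pads swing forward as they close: fully open they stand 13 mm farther back than shut.
Start: joints at [1.577, 0.255, 0.108, 0, -1.424, -0.285], TCP at [0.151, 0.529, 0.239] pointing down, gripper open.
Joint ranges: [-2.95, 2.95], [-1.21, 1.97], [-1.09, 1.5], [-2.87, 1.71], [-2.94, -0.07], [-3.05, 3.05]. Speed limits (rad/s): [2.57, 2.57, 3.14, 3.14, 3.14, 3.14].

## Interface

Orientations are given as a rotation vector (axis times angle).
In Python, from plant import manip gives the robot as it stands. Calls block until the motion is done:
- manip.reach(position, orientation): joint-space move of the TCP to a pose.
- manip.move_linear(position, rotation=None, rate=0.15): straight line of the TCP; rotation=None keeps the orientation; rate is the mean speed in m/s.
- manip.move_j(angles): joint-space move.
- manip.release() and manip.gripper_close(strength=None): open the fingers fully, or close them until they stop; strength is the grip in N (None keeps the last).
- manip.pause(seconds).
- manip.ik(position, orientation): joint angles nearest the present ones, or None.
- manip.read_camera(name): name is "side" or "top"; returns the picture (420x560x3 uint8, red, green, blue); there is no depth.
- manip.camera_info(name): a dict with "fx", "fy", "cx", "cy" (pixels), "xyz" and "attitude" of the camera in the world. Camera axes: x right, y down, z forward; pixel columns grow to the right and rows downward; lengths in m; the calibration is good to about 2 mm. A picture is of the moment at which its call begins. camera_info takes no time and is no camera call.
A pose or a line that the arm cannot do raises manip.IKError and nothing moves.
- manip.finish_job(): hands the job in; it is judged then, once.
Readings, each from a call of its own:
- manip.current_time(): time.
- manip.current_qpos(): joint angles.
- manip.current_qvel(): joint speeds.
- manip.current_tau(): joint torques, N m.
- manip.current_position(): TCP position.
- manip.current_orientation(): TCP orientation.
- manip.current_wrist_force(): force on the tool from outside, world axes, zero at the start.
- manip.current_torque(): the same for the moment, N m.
- manip.current_finger_gap(): finger opening in m.
- manip.current_finger_force(): force on a finger pad.
Only numpy, scipy, OpenCV 4.12 (cv2) and the standard library are available. Lean on these libraries where they do the work, as an engineer would, in place of code of your own. Each camera call takes 0.05 s, during which the arm holds its last target. There are 200 camera calls.

## Working session

There is one attempt and no reset: what is moved stays moved. The work goes in short steps, each a Python script; the robot and the scene stay as the last script left them, time stands still between calls to the robot, and variables do not carry over. Pictures are saved under pics/ and viewed, at most 10 in all, crops included, and the job is handed in when it is done.

```bash
mkdir -p pics; ls
python3 - <<'E'
from plant import manip
import cv2
for n in("top","side"):
    im=manip.read_camera(n); cv2.imwrite(f"pics/{n}0.png",im[:,:,::-1]); 
    print(manip.camera_info(n))
print(manip.current_time(),manip.tcp_to_tips,manip.current_orientation())
E
```

```text
pics
{'fx': 424.3667861227621, 'fy': 424.3667861227621, 'cx': 280.5846032894561, 'cy': 208.8651072728553, 'xyz': array([0.44971247, 0.19981324, 0.9217058 ]), 'attitude': array([-2.13554707,  2.18123831, -0.14400104])}
{'fx': 444.451374389007, 'fy': 444.451374389007, 'cx': 274.418426089752, 'cy': 203.4766967012101, 'xyz': array([ 0.51051228, -0.54353855,  0.50391233]), 'attitude': array([-2.09086757,  0.00664152, -0.02708446])}
0.1 0.008 [ 3.10953544e+00 -4.36420364e-01 -2.74126541e-04]
```

View pics/top0.png

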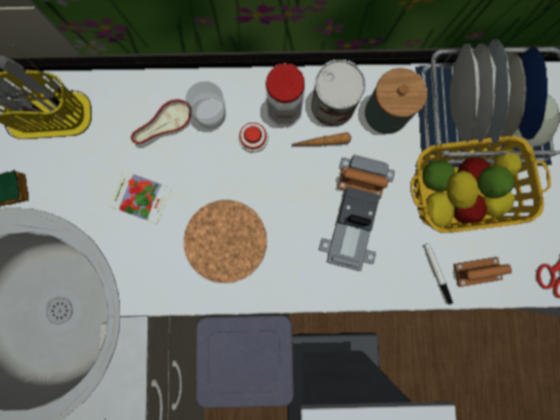

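View pics/side0.png

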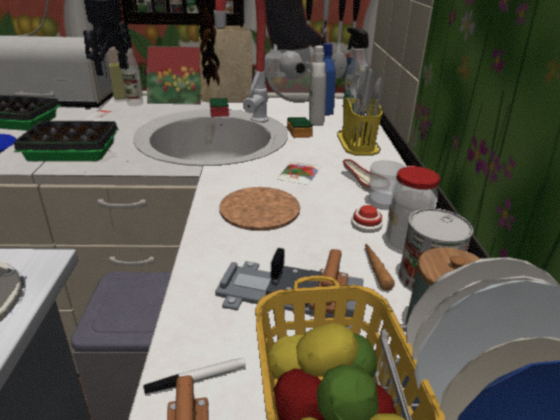

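Top: vise spans about (322-393, 157-270) with the handle's bar at about (362,180), the grip at about (360,210), and the mat at about (225,241). The other handle is at (482,270). I'll enlarge both views.

Run:
```python
import cv2
a=cv2.imread("pics/top0.png")[145:280,310:410]
cv2.imwrite("pics/topc.png",cv2.resize(a,None,fx=4.4,fy=4.4,interpolation=cv2.INTER_CUBIC))
a=cv2.imread("pics/side0.png")[235:325,205:375]
cv2.imwrite("pics/sidec.png",cv2.resize(a,None,fx=4.4,fy=4.4,interpolation=cv2.INTER_CUBIC))
```

```text
(no output)
```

View pics/topc.png

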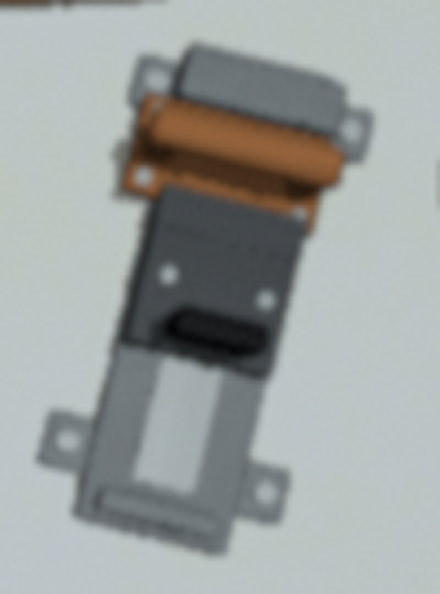

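View pics/sidec.png

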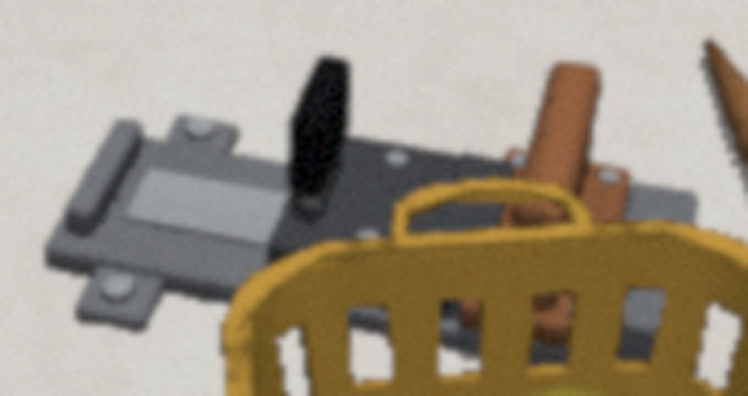

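Crop of the top view: bar axis runs from about (155,125) to (340,170), the plate's near corners are at (125,192) and (308,232), and the grip top is at about (220,325). In the side crop the grip's top edge runs from (335,60) to (300,118), and the bar's far end is at (575,66).

```bash
cat > h.py <<'E'
from plant import manip
import numpy as np, cv2
from scipy.spatial.transform import Rotation as R
def px(n,u,v,z):
    c=manip.camera_info(n); d=R.from_rotvec(c["attitude"]).apply([(u-c["cx"])/c["fx"],(v-c["cy"])/c["fy"],1])
    return c["xyz"]+d*(z-c["xyz"][2])/d[2]
def proj(n,p):
    c=manip.camera_info(n); q=R.from_rotvec(c["attitude"]).inv().apply(np.array(p)-c["xyz"])
    return np.c_[c["fx"]*q[...,0]/q[...,2]+c["cx"],c["fy"]*q[...,1]/q[...,2]+c["cy"]]
def tc(u,v,z): return px("top",(u+.5)/4.4-.5+310,(v+.5)/4.4-.5+145,z)
def sc(u,v,z): return px("side",(u+.5)/4.4-.5+205,(v+.5)/4.4-.5+235,z)
E
python3 - <<'E'
from h import *
np.set_printoptions(precision=4,suppress=True)
for n,u,v,z in [("barL",155,120,.074),("barR",340,168,.074),("plateNL",125,192,.026),("plateNR",308,232,.026),("gripL",172,322,.08),("gripR",268,345,.08),("jawL1",152,195,.034),("jawL2",122,345,.034),("jawR1",305,235,.034),("jawR2",270,375,.034),
 ("baseL",75,515,.014),("baseR",225,553,.014),("fixL",190,45,.032),("fixR",343,85,.032)]: print(n,tc(u,v,z))
for n,u,v,z in [("gripFar",335,60,.08),("gripNear",300,118,.08),("barFar",575,66,.074)]: print("s",n,sc(u,v,z))
a=cv2.imread("pics/top0.png"); 
h=cv2.cvtColor(a,cv2.COLOR_BGR2HSV); m=cv2.inRange(h,(3,80,60),(25,255,255)); 
k=np.zeros_like(m);k[190:292,175:275]=m[190:292,175:275]
k=cv2.morphologyEx(k,cv2.MORPH_CLOSE,np.ones((7,7)))
c=max(cv2.findContours(k,0,2)[0],key=cv2.contourArea); e=cv2.fitEllipse(c); print(e)
print("mat",px("top",*e[0],.01), px("side",260,207.5,.01))
E
```

```text
barL [0.6313 0.0609 0.074 ]
barR [ 0.6069 -0.0236  0.074 ]
plateNL [0.6061 0.0691 0.026 ]
plateNR [ 0.5846 -0.0191  0.026 ]
gripL [0.5365 0.058  0.08  ]
gripR [0.5251 0.0149 0.08  ]
jawL1 [0.603  0.0573 0.034 ]
jawL2 [0.5307 0.0746 0.034 ]
jawR1 [ 0.582  -0.0156  0.034 ]
jawR2 [0.5148 0.0046 0.034 ]
baseL [0.4507 0.0976 0.014 ]
baseR [0.431 0.026 0.014]
fixL [0.6773 0.0354 0.032 ]
fixR [ 0.6558 -0.0384  0.032 ]
s gripFar [0.5374 0.0497 0.08  ]
s gripNear [0.524  0.0143 0.08  ]
s barFar [0.628  0.0549 0.074 ]
((224.8834686279297, 241.017578125), (80.4322280883789, 81.68461608886719), 49.28098678588867)
mat [0.4992 0.3139 0.01  ] [0.5005 0.3007 0.01  ]
```

Run:
```python
from h import *
yaw=np.deg2rad(-15.2); c=np.array([.6195,.0165]); Rz=R.from_euler('z',yaw)
def box(x0,x1,y0,y1,z0,z1): return [np.array([[x0,y0,z],[x1,y0,z],[x1,y1,z],[x0,y1,z]]) for z in (z0,z1)]
out=[]
for n,f,(u0,u1,v0,v1) in (("top",5,(320,402,150,225)),("side",3.6,(245,355,235,325))):
    im=cv2.imread(f"pics/{n}0.png")[v0:v1,u0:u1]; im=cv2.resize(im,None,fx=f,fy=f,interpolation=cv2.INTER_CUBIC)
    for col,b in (((0,255,0),box(-.025,.025,-.048,.048,.026,.026)),((255,255,0),box(-.01,.01,-.046,.046,.058,.074)),((0,0,255),box(-.0935,-.0795,-.022,.022,.044,.08))):
        for q in b:
            p=proj(n,Rz.apply(q)+[*c,0]); p=(p-[u0,v0]+.5)*f-.5
            cv2.polylines(im,[np.int32(p*8)],True,col,1,cv2.LINE_AA,3)
    out.append(cv2.copyMakeBorder(im,0,380-im.shape[0],0,0,0))
im=np.hstack(out)
im=im[:, :800]; cv2.imwrite("pics/ov.png",im); print(im.shape)
```

```text
(380, 800, 3)
```

View pics/ov.png

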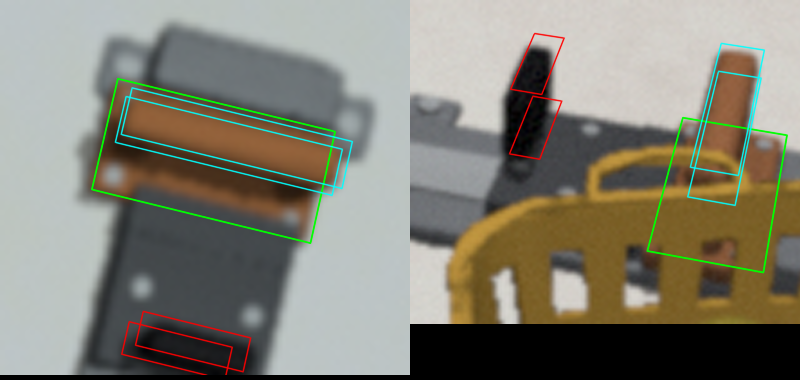

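Overlay: in the top view the handle model needs to shift about 8 px left (3 mm in +y). In the side view the grip stands about 12 crop px further in -x, which is consistent with the jaw starting slightly open. That puts the handle at about (.6185, .0195) with yaw -15.2°, and the grip at about (.532, .040). Next I'll pinch the grip and open the jaw.

```bash
cat >> h.py <<'E'
np.set_printoptions(precision=4,suppress=True)
yaw=np.deg2rad(-15.2); X=np.array([np.cos(yaw),np.sin(yaw),0])
def ori():
    best=None
    for s in (1,-1):
        y=s*X; z=np.array([0,0,-1.]); r=R.from_matrix(np.c_[np.cross(y,z),y,z]).as_rotvec()
        q=manip.ik([.55,.04,.2],r)
        if q is not None and (best is None or abs(q[5])<abs(best[1][5])): best=(r,q)
    return best[0]
def st(m=""): print(m,round(float(manip.current_time()),2),manip.current_position(),manip.current_wrist_force(),manip.current_finger_gap(),manip.current_finger_force())
E
python3 - <<'E'
from h import *
o=ori(); g=np.array([.532,.040,0])-.002*X
print(o,manip.ik(g+[0,0,.2],o))
manip.reach(g+[0,0,.2],o); st("above")
manip.move_linear(g+[0,0,.058],rate=.12); st("down")
manip.gripper_close(25); st("closed")
cv2.imwrite("pics/g1.png",manip.read_camera("side")[:,:,::-1])
if manip.current_finger_gap()>.008:
    for k in range(1,7):
        manip.move_linear(g+[0,0,.058]-.01*k*X,rate=.05); st(k)
        if np.linalg.norm(manip.current_wrist_force())>22: break
E
```

```text
[ 1.9081 -2.4957 -0.    ] [ 0.371   0.234  -0.0197  0.     -1.3171 -0.6363]
above 2.32 [0.5301 0.0413 0.2   ] [ 0.9299 -0.3068  0.4554] 0.08523306364774619 0.0
down 3.65 [0.5306 0.0407 0.0587] [0.1372 0.8489 0.51  ] 0.08555995174908372 0.0
closed 4.3 [0.5308 0.0404 0.0584] [ 2.2646 -1.4489  1.6435] 0.013918520304482571 27.383783161640167
1 4.7 [0.5204 0.0434 0.0584] [-1.0559  0.4707  6.5927] 0.013716831836303758 28.148231506347656
2 5.05 [0.5108 0.0461 0.0584] [-0.1716  1.4021  6.1766] 0.013865986118233078 28.361618220806122
3 5.4 [0.5012 0.0488 0.0583] [-0.0619  2.4756  6.6065] 0.013383876910547621 28.44520926475525
4 5.75 [0.4915 0.0516 0.0584] [0.0365 3.2122 7.3898] 0.013917706968705621 28.502017557621002
5 6.1 [0.4819 0.0543 0.0584] [0.7473 4.4005 8.0932] 0.013858823234851363 28.540454506874084
6 6.45 [0.4783 0.0555 0.0585] [ 28.7454  -9.4706 -15.1701] 0.013849800679184166 30.992555022239685
```

Stopped with about 29 N at the expected stop: grip (.4783, .0555) plus 145 mm gives (.618, .0175), which agrees with the measured handle. I'll release and look.

Run:
```python
from h import *
p=manip.current_position()
manip.move_linear(p,rate=.05); st()
manip.release(); st("open")
manip.move_linear(p+[0,0,.14],rate=.2); 
manip.reach([.5,.2,.25],manip.current_orientation()); st()
ims=[]
for n,(u0,u1,v0,v1),f in (("top",(310,410,145,280),4),("side",(205,315,235,325),3.6)):
    im=manip.read_camera(n)[:,:,::-1]; cv2.imwrite(f"pics/{n}1.png",im); im=cv2.resize(im[v0:v1,u0:u1],None,fx=f,fy=f,interpolation=cv2.INTER_CUBIC)
    ims.append(cv2.copyMakeBorder(im,0,540-im.shape[0],0,0,0))
cv2.imwrite("pics/o1.png",np.hstack(ims)[:,:800])
```

```text
6.72 [0.4786 0.0553 0.0584] [ 4.8349 -0.4608  2.8952] 0.013739019889250057 28.363872170448303
open 7.42 [0.4782 0.0555 0.0585] [-0.0107 -0.1479 -0.194 ] 0.08539679452935969 0.0
 8.93 [0.4996 0.2004 0.2487] [ 0.125  -0.2104  0.0952] 0.08588169820957448 0.0
```

View pics/o1.png

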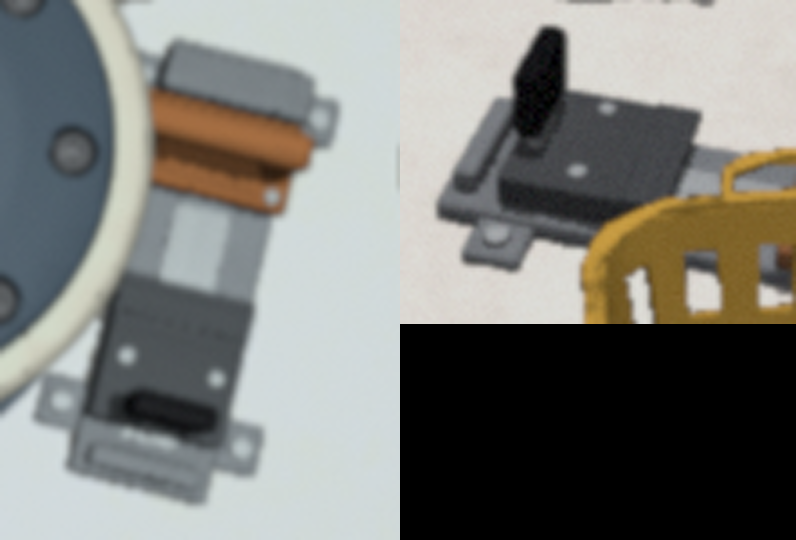

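The jaw is against its stop block (grip at crop (170,412)), and the handle is unmoved with its bar at about (235,130). Now I'll grasp and lift it.

Run:
```python
from h import *
o=ori(); c=np.array([.618,.0188,0])
manip.reach(c+[0,0,.2],o)
manip.move_linear(c+[0,0,.055],rate=.12); st("down")
manip.gripper_close(40); st("closed")
manip.move_linear(c+[0,0,.075],rate=.05); st("up2")
manip.move_linear(c+[0,0,.185],rate=.12); st("up")
for n in("top","side"): cv2.imwrite(f"pics/{n}2.png",manip.read_camera(n)[:,:,::-1])
```

```text
down 11.28 [0.6186 0.0189 0.0559] [ 0.1172 -0.6699 -0.1401] 0.08536915008942056 0.0
closed 11.89 [0.6181 0.0188 0.0551] [-0.3378 -0.3439  1.3035] 0.01954780988138638 43.383198380470276
up2 12.44 [0.618  0.0189 0.0752] [-0.2642 -0.5973 -0.5902] 0.019389069122528843 43.165088295936584
up 13.51 [0.6174 0.0188 0.1839] [-0.3903 -0.2771 -1.4455] 0.01949829386926683 43.16770613193512
```

View pics/side2.png

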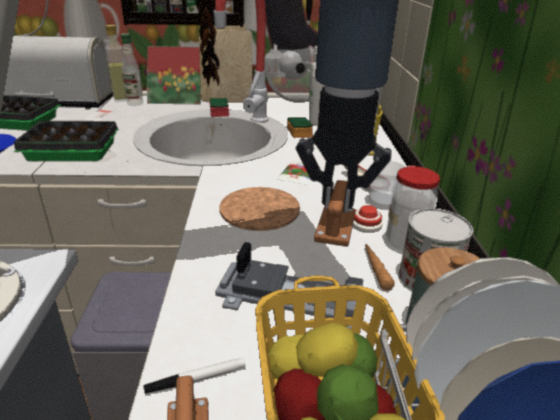

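The handle hangs level from the gripper at about (337,220) and the mat is clear. The jaw is still open. I'll check the mat centre against the side view, then place.

Run:
```python
from h import *
t=np.linspace(0,2*np.pi,73); 
q=proj("side",np.c_[.4992+.09*np.cos(t),.3139+.09*np.sin(t),.01+0*t]); print("pred",q.min(0),q.max(0))
h=cv2.cvtColor(cv2.imread("pics/side0.png"),cv2.COLOR_BGR2HSV); m=np.zeros(h.shape[:2],np.uint8)
m[175:240,205:315]=cv2.inRange(h,(3,80,50),(25,255,255))[175:240,205:315]
c=max(cv2.findContours(cv2.morphologyEx(m,cv2.MORPH_CLOSE,np.ones((5,5))),0,2)[0],key=cv2.contourArea); print("seen",cv2.boundingRect(c))
print("plate near end", px("side",333,241,.143),"expected",np.array([.6174,.0188])-.048*np.array([.262,.965]))
```

```text
pred [218.7635 185.7844] [299.9424 226.407 ]
seen (220, 187, 79, 43)
plate near end [ 0.6087 -0.0202  0.143 ] expected [ 0.6048 -0.0275]
```

Run:
```python
from h import *
o=ori(); d=np.array([.4993,.310,0])
manip.move_linear(d+[0,0,.185],rotation=o,rate=.15); st("over")
manip.move_linear(d+[0,0,.060],rate=.1); st("near")
z=.060; f0=manip.current_wrist_force()[2]
while z>.0485:
    z-=.001; manip.move_linear(d+[0,0,z],rate=.02)
    if manip.current_wrist_force()[2]-f0>3: break
st("touch")
cv2.imwrite("pics/s3.png",manip.read_camera("side")[:,:,::-1])
```

```text
over 15.86 [0.4995 0.3095 0.185 ] [ 0.03    0.5538 -1.0288] 0.01897955010443194 43.16257417201996
near 17.26 [0.4997 0.3103 0.0607] [ 0.2628  0.5865 -0.3058] 0.019277667109680034 43.16230237483978
touch 19.76 [0.4996 0.3101 0.051 ] [-1.4987 -1.3062  6.0323] 0.01909181703268714 44.034433364868164
```

Contact came at z = .051, exactly as predicted. Now I'll release, retreat and look.

Run:
```python
from h import *
manip.release(); st("open"); p=manip.current_position()
manip.move_linear(p+[0,0,.02],rate=.04); manip.move_linear(p+[0,0,.15],rate=.15)
manip.reach([.45,-.08,.28],manip.current_orientation()); st()
ims=[]
for n,(u0,u1,v0,v1),f in (("top",(175,275,190,290),4),("side",(205,315,160,320),3.4)):
    im=manip.read_camera(n)[:,:,::-1]; cv2.imwrite(f"pics/{n}4.png",im); im=cv2.resize(im[v0:v1,u0:u1],None,fx=f,fy=f,interpolation=cv2.INTER_CUBIC)
    ims.append(cv2.copyMakeBorder(im,0,550-im.shape[0],0,0,0))
cv2.imwrite("pics/o4.png",np.hstack(ims)[:,:800])
```

```text
open 20.46 [0.4993 0.31   0.0499] [-0.031   1.3755 -0.1602] 0.08541390291776739 0.0
 23.61 [ 0.4503 -0.0794  0.2795] [-0.3669  0.6882  0.1521] 0.08547089400815698 0.0
```

View pics/o4.png

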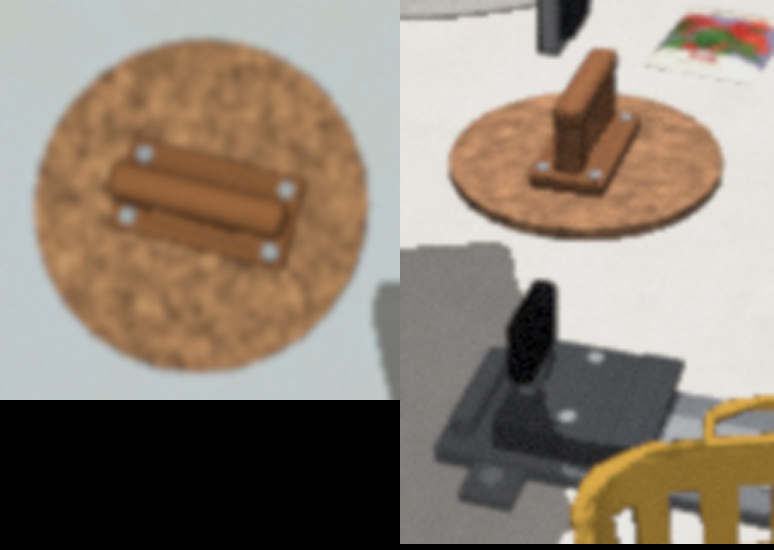

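The handle stands upright. Its screw centre is at crop (207,202) and the mat centre at (201,205), so it is about 3 mm off the middle. The jaw is still fully open.

```bash
python3 -c "
from plant import manip
print(manip.finish_job())"
```

```text
the job is handed in; nothing more can be done
None
```

The vise jaw is fully open, the handle stands upright on its back plate about 3 mm from the centre of the cork mat, and I handed the job in at about 24 s; the hand-in call returned no verdict.

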